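Clamp a two-part plaster mould with a cam lock

TASK

Swing the clamp's red cam lever back to fully open, then set the loose plaster mould half down upright in the clamp's bay, between the low wooden cheeks, with its blue face towards the blue face of the other half, and let go of it; lower it, do not drop it. Then turn the cam lever a quarter turn, all the way to its locked end, so that the cam draws the two mould halves tight together. Leave the cups, bottles, clay disc and phone standing where they are.

Things in the scene. Friction and masses are not known exactly. Their poses are not given: they have to be found in the camera images.
- mould_center (a point): centre (half-way up) of the loose mould half: white plaster block 90 long (x) x 56 wide (y) x 60 mm high, 0.25 to 0.5 kg, upright on the table. Its +x end is painted blue (also the last 12 mm of its top): the mating face. Grip it across the 56 mm width; a cup stands close beside one half of its length, so grip the other half. Brittle: must not fall more than 10 mm
- mould_face (a point): centre of the loose half's blue mating face, 45 mm along its +x from its centre
- bay (a point): where the loose half's centre lies when it stands in the clamp against the other half: 42 mm above the table, 30 above the bay floor; its axes are those the mould must have (x = clamping direction, from cam to other half). With the lever open the bay runs from x = -56 mm (cam) to +45 mm (other half), so put the mould down with its centre about 5 mm towards the cam from here
- jig: the clamp: plywood base 300 (x) x 114 (y) x 12 mm, fixed to the table, axes as the bay's; origin under its centre, 10 mm along -x from the bay point. The bay floor is its top. Low wooden cheeks 14 mm higher than the floor stand either side of the bay, 32 to 42 mm from its centre line (4 mm play each side of the mould), from x = -29 to +53 mm
- jaw_face (a point): centre of the blue mating face of the other, clamp-mounted mould half (48 x 56 x 60 mm, top 72 mm above the table), facing the cam; lies 45 mm along +x from the bay point
- jaw (a joint): how far (m) the clamp-mounted half is pushed back along +x against its rubber springs (4 N to start it, then 4 N per mm); 0 at rest, about 0.002 to 0.003 when clamped
- cam_axis (a point): point on the vertical axis of the red eccentric cam (56 mm disc, top 54 mm above the table), at the height of the lever bar's middle, 61 mm above the table; 84 mm along -x from the bay point; axes as the bay's
- lever_grip (a point): middle of the upright round red post (22 mm diameter, from 66 to 120 mm above the table; this point is at 95 mm) at the end of the lever, 100 mm from the cam axis; pinch it or push it sideways. The lever bar below it is 18 mm wide, 56 to 66 mm above the table
- cam (a joint): angle of the cam lever, rad: 0 = fully open, lever along the clamp's -x (away from the mould halves); grows clockwise seen from above; at 1.57 the lever points along the clamp's +y and the cam presses fully; end stops at 0 and 1.62. Stays where it is left; needs about 1 N at the post free, 2 to 5 N when pressing
- cup_a: clear plastic cup beside the mould half, rim radius 34, 85 mm high; origin at the centre of its underside
- cup_b: another such clear cup, beside the clamp on its -y side; origin at the centre of its underside
- glue: white glue bottle with orange cap, radius 26, 95 mm high, beyond the plain end of the mould half; origin at the centre of its underside
- paint: green paint bottle with white cap, radius 30, 155 mm high, between clamp and mould half; origin at the centre of its underside
- clay: terracotta clay disc, radius 29, 12 mm thick, flat on the table beside the mould half; origin at the centre of its underside
- phone: phone 150 x 72 x 9 mm, flat on the table between clamp and mould half, nearer the robot; origin at the centre of its underside
Not all that is in view belongs to the job. What is shaped like the part that bears mould_center but green or turquoise is not meant.

How it is judged:
On the way, in this order (a step that is already met when the one before it is completed fails the run):
1. the cam lever is swung fully open (value of joint cam below 0.12 rad), for 0.1 s.
2. the loose half stands in the bay, blue face to blue face, let go, with the lever still open (x of mould_center in the frame of bay between -0.016 and 0.012 m and y of mould_center in the frame of bay between -0.007 and 0.007 m and z of mould_center in the frame of bay between -0.004 and 0.005 m and distance between mould_face and jaw_face below 0.02 m and angle between mould_center's own z axis and vertical below 0.1 rad and value of joint cam below 0.25 rad and contact force between the fingers and mould below 0.2 N), for 0.2 s.
At the end, for the whole second after the job is handed in: the loose half stands upright on the bay floor (height within 4 mm, tilt 0.05 rad, square to 0.04 rad, 7 mm sideways), its blue face against the other's (7.5 mm centre to centre) and pushing it back over 1 mm on its springs; cam lever past 1.4 rad; all at rest (y of mould_center in the frame of bay between -0.007 and 0.007 m and z of mould_center in the frame of bay between -0.004 and 0.004 m and distance between mould_face and jaw_face below 0.0075 m and x of mould_face in the frame of jaw_face above -0.002 m and angle between the x axis of mould_center and the x axis of bay, either way round below 0.04 rad and angle between mould_center's own z axis and vertical below 0.05 rad and value of joint cam above 1.4 rad and value of joint jaw above 0.001 m and velocity of joint cam between -0.05 and 0.05 rad/s and linear speed of mould below 0.02 m/s); the robot touches nothing.
It fails at once if the loose mould half is dropped (falls free by more than about 13 mm) or flung (contact force between the fingers and mould below 0.05 N and linear speed of mould above 0.5 m/s).
It fails at once if a cup is shifted by over 25 mm or knocked over (distance of any of cup_a, cup_b from where it was at the start of the episode above 0.025 m or angle between any of cup_a, cup_b's own z axis and vertical above 0.4 rad).
It fails at once if a bottle is shifted by over 25 mm or knocked over (distance of any of glue, paint from where it was at the start of the episode above 0.025 m or angle between any of glue, paint's own z axis and vertical above 0.4 rad).
It fails at once if the clay disc or the phone is shifted by over 25 mm (distance of any of clay, phone from where it was at the start of the episode above 0.025 m or angle between any of clay, phone's own z axis and vertical above 0.4 rad).
It also fails if it takes over 72 s, if anything falls off the work surface, if the arm or the gripper's body presses on something with over 40 N, if the wrist force passes 120 N, or if a joint passes its speed limit or range.

ROBOT

A 7-joint arm with a two-finger parallel gripper is mounted at the origin on the work surface. World frame = base frame: x ahead of the robot, y to its left, z up, the work surface at z = 0. Lengths are in m, angles in rad, forces in N, time in s.
With the tool pointing down it reaches from about 0.425 to 0.875 m from the base axis. Payload 9.9 kg.
Tool frame: the origin (TCP) lies midway between the tips of the shut fingers; the grasp point (between the pads) lies 19 mm behind it; z points along the fingers, y is the line along which they close (so a half turn about z gives the same grasp; the last joint's range is limited). The gripper opens to 85 mm and grips with 20 to 120 N. Pads are 22 mm wide; open, the fingers measure 114 mm over their backs; the gripper's body (76 mm by 85 mm) begins 54 mm behind the grasp point. The pads swing forward as they close: fully open they stand 13 mm farther back than shut.
Start: joints at [-1.414, 0.576, 0.025, 1.437, -0.015, 1.129, -0.057], TCP at [0.161, 0.656, 0.231] pointing down, gripper open.
Joint ranges: [-2.76, 2.76], [-0.34, 2.15], [-1.52, 1.57], [0.19, 2.46], [-1.09, 4.23], [0.17, 1.99], [-2.82, 2.82]. Speed limits (rad/s): [2.22, 2.22, 3.01, 3.01, 3.14, 3.14, 3.14].

INTERFACE

Orientations are given as a unit quaternion [w, x, y, z].
In Python, from workcell import status, eyes, robot gives the robot as it stands. The module is installed in compiled form; this text tells all that it offers.
- The arm moves only by the tool servo_tool, never from a script. Its argument "motion" is a list of rows, each a list of 5 numbers: the shift along the world's x, y, z in mm, then the turn about the world's z in rad, then the opening in per cent of the stroke, from 0 (shut) to 100 (fully open). In form: [[tx, ty, tz, roll, claw], ...]. A call has 1 to 10 rows; each row shifts and turns the commanded pose from where the row before left it; what a row does not reach is not made up. A row lasts 1/10 s, in which the tool goes at most 50 mm and 8.59 degrees, less where a joint would pass 70% of its speed; a pose out of reach is approached as far as the arm can. A call is refused whole if a number of a shift passes 50 or a number of a turn 0.15, either way. A call with a gripper value outside its range is refused whole. The fingers move at their own pace and stop on an object; "newtons" is the grip in N (left out, the last holds). Time passes only in rows, so rows that do not move let the fingers close. It gives the time, the measured TCP pose, the force, the opening and the grip force at its end, in the units of the state.
- status.sense(): the state, without advancing time (a new reading comes with each control period).
- eyes.read_camera(name): name is "scene" or "top" or "wrist"; returns a dict with "image" (384x512x3 uint8, red, green, blue), "vfov" (degrees; the focal length in pixels is half the picture's height over the tangent of half this angle, whatever the lens; pixels are square), "cx", "cy" (the principal point, pixels), "pose" (4x4, takes a point from camera to world coordinates). Camera axes: x right, y down, z forward; pixel columns grow to the right and rows downward; lengths in m; the calibration is good to about 2 mm. A picture is of the moment at which its call begins. There is no depth.
- robot.hand_in(): hands the job in; it is judged then, once.
Trained networks look in a picture, given as the dict that the camera call returned (one of the last four; its "shot" number tells which), for a name from the list of things; names that differ only in an ending like _2 or _b are one class to them, and where a whole thing is asked for, a point or a joint stands for the part that bears it (a point fixed in the world has none). Each returns a list of dicts, best first, with "score" (0 to 1); they miss things now and then, are a little off and sometimes report something else, mostly with a low value. They report only what shows in the picture. A call takes as long as a camera call. They do not tell look-alikes from the thing itself.
- eyes.spot_in(picture, query): "box" ([left, top, width, height] in pixels, round what is visible of it).
The state is a dict: "time_s": time; "joints": joint angles; "joint_vel": joint speeds; "effort": joint torques, N m; "ee_pos": TCP position; "tool_rot": TCP orientation; "ft_force": force on the tool from outside, world axes, zero at the start; "moment": the same for the moment, N m; "opening": finger opening in m; "grasp_force": force on a finger pad.
Only numpy, scipy, OpenCV 4.12 (cv2) and the standard library are available. Lean on these libraries where they do the work, as an engineer would, in place of code of your own. Each camera call takes 0.05 s, during which the arm holds its last target. There are 200 camera calls.

## Working session

There is one attempt and no reset: what is moved stays moved. The work goes in short steps, Python scripts to look and compute and a tool call to move; the robot and the scene stay as the last step left them, time stands still between calls to the robot, and variables do not carry over. Pictures are saved under pics/ and viewed, at most 10 in all, crops included, and the job is handed in when it is done.

Besides the shell and the picture viewer there is one more tool, called after "Request:" by a JSON object that holds its "name" and its "arguments". servo_tool: Moves the arm, as the interface text tells. Its arguments: {"type":"object","properties":{"motion":{"type":"array"},"newtons":{"type":"number"}},"required":["motion"]}

```bash
mkdir -p pics
cat > h.py <<'E'
import numpy as np, cv2
from workcell import status, eyes, robot
def snap(n,f=None):
    p=eyes.read_camera(n)
    if f: cv2.imwrite('pics/'+f,p['image'][:,:,::-1])
    return p
def ray(p,u,v,z):
    f=p['image'].shape[0]/2/np.tan(np.radians(p['vfov'])/2)
    T=np.array(p['pose']); d=T[:3,:3]@np.array([(u-p['cx'])/f,(v-p['cy'])/f,1]); o=T[:3,3]
    return o+d*(z-o[2])/d[2]
def proj(p,X):
    f=p['image'].shape[0]/2/np.tan(np.radians(p['vfov'])/2)
    T=np.array(p['pose']); c=T[:3,:3].T@(np.array(X)-T[:3,3]); return p['cx']+f*c[0]/c[2],p['cy']+f*c[1]/c[2]
E
python3 - <<'E'
from h import *
np.set_printoptions(precision=3,suppress=True)
s=status.sense();print(s['ee_pos'],s['tool_rot'],s['opening'])
for n in ['top','scene']:
    p=snap(n,n+'0.png');print(n,p['vfov'],p['cx'],p['cy'],np.array(p['pose']))
    for q,z in [('mould_center',.06),('jig',.012),('jaw',.072),('lever_grip',.095),('cam',.06),('cup_a',.085),('glue',.095),('paint',.155),('clay',.012),('phone',.009)]:
        for r in eyes.spot_in(p,q)[:3]:
            b=r['box'];print(q,round(r['score'],2),np.array(b),ray(p,b[0]+b[2]/2,b[1]+b[3]/2,z)[:2])
E
```

```text
[0.161 0.655 0.23 ] [-0.     0.12   0.993 -0.001] 0.08532750138508984
top 55.575036718980705 254.00204743141677 186.71484003022238 [[ 0.01  -0.999  0.042  0.5  ]
 [-1.    -0.009  0.014 -0.022]
 [-0.014 -0.042 -0.999  1.193]
 [ 0.     0.     0.     1.   ]]
mould_center 0.96 [130.7 224.2  36.4  36.5] [0.371 0.318]
mould_center 0.77 [157.6 157.3  32.   23.2] [0.6   0.246]
mould_center 0.71 [167.1 202.   32.9  20.7] [0.465 0.212]
jig 0.93 [305.1 122.2  51.9  97.6] [ 0.602 -0.255]
jaw 0.77 [316.8 132.1  24.5  22.8] [ 0.682 -0.237]
lever_grip 0.9 [308.2 178.6  37.4  31.8] [ 0.524 -0.226]
cam 0.77 [307.5 179.2  33.4  32.1] [ 0.523 -0.224]
cup_a 0.84 [177.9 131.4  24.3  21.7] [0.681 0.191]
cup_a 0.57 [361.3 141.1  28.   23.2] [ 0.653 -0.375]
glue 0.54 [131.8 155.9  19.6  18.9] [0.607 0.335]
glue 0.19 [315.1 135.9  22.1  18.1] [ 0.674 -0.224]
paint 0.65 [243.1 115.2  17.4  28.1] [0.708 0.   ]
clay 0.49 [163.2 138.5  14.3  16.5] [0.677 0.269]
phone 0.69 [244.3 191.1  20.8  45. ] [ 0.462 -0.009]
scene 53.04641014798488 256.54639636458285 194.01374807294187 [[ 0.363  0.779 -0.511  1.105]
 [ 0.93
[... 237 characters left out ...]
.3  25.6] [0.612 0.239]
jig 0.62 [139.5 189.1  85.3 121.4] [ 0.592 -0.239]
jaw 0.82 [179.8 258.9  28.1  28.2] [ 0.698 -0.226]
lever_grip 0.65 [160.1 191.9  33.3  55.6] [ 0.542 -0.226]
lever_grip 0.65 [321.7 202.   25.6  33. ] [0.697 0.177]
cam 0.7 [158.  191.9  31.8  57.3] [ 0.521 -0.235]
cam 0.59 [115.8 265.5  31.9  34.7] [ 0.659 -0.382]
cup_a 0.8 [114.4 266.7  36.2  31.7] [ 0.671 -0.376]
cup_a 0.71 [324.1 202.2  24.5  33.9] [0.697 0.185]
glue 0.88 [361.7 174.7  22.6  21.8] [0.641 0.33 ]
paint 0.72 [319.6 180.5  38.9  31.2] [0.668 0.195]
paint 0.59 [269.1 236.3  21.9  41.3] [ 0.77  -0.019]
clay 0.55 [349.1 214.   19.6  15.6] [0.697 0.273]
phone 0.85 [229.9 171.3  30.2  42.8] [ 0.474 -0.004]
```

Run:
```python
import cv2
a=cv2.imread('pics/top0.png')[90:290,110:410]
cv2.imwrite('pics/t.png',cv2.resize(a,None,fx=2.66,fy=2.66,interpolation=cv2.INTER_CUBIC))
a=cv2.imread('pics/scene0.png')[90:330,100:400]
cv2.imwrite('pics/s.png',cv2.resize(a,None,fx=2.4,fy=2.4,interpolation=cv2.INTER_CUBIC))
```

```text
(no output)
```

View pics/t.png

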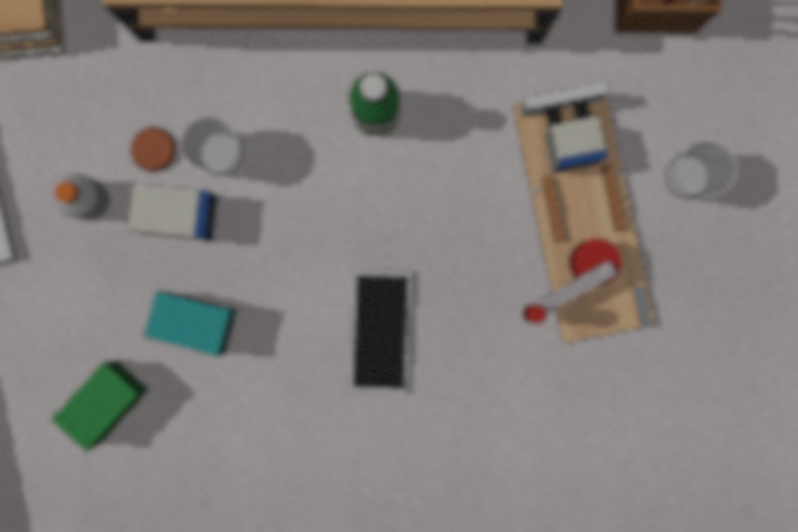

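View pics/s.png

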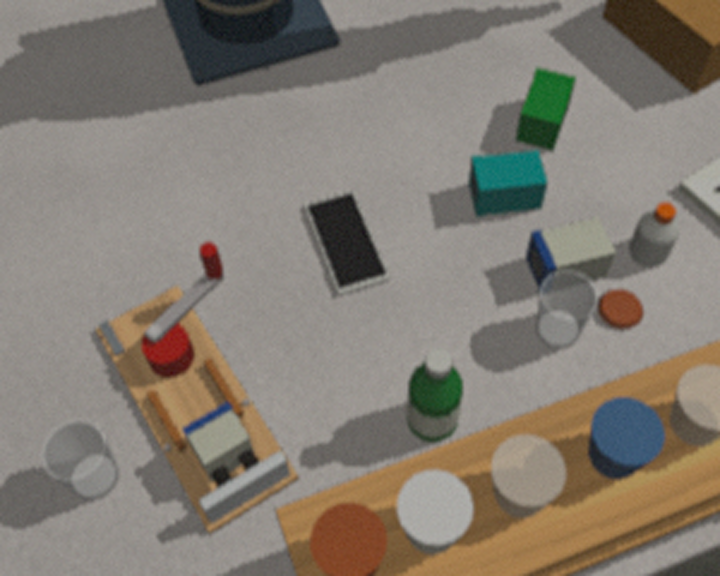

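The top view shows the white mould at crop (172,210), its blue end pointing to −y. The clear cup is beside the blue half and the glue bottle is behind the plain end. The clamp's +x is roughly world +x, and the red post at crop (535,313) puts the lever partly closed. The green and turquoise blocks are decoys.

Request:
{"name": "servo_tool", "arguments": {"motion": [[34,-33,10,0,100],[34,-33,10,0,100],[34,-33,10,0,100],[34,-33,10,0,100],[34,-33,10,0,100],[34,-33,10,0,100],[34,-33,10,0,100],[34,-33,10,0,100],[34,-33,10,0,100],[34,-33,10,0,100]], "newtons": 40}}

```text
time_s: 2.1
ee_pos: [0.5021, 0.324, 0.332]
tool_rot: [0.0, 0.12, 0.993, 0.0]
ft_force: [0.3, 0.2, 0.5]
opening: 0.0854
grasp_force: 0.0
```

Run:
```python
from h import *
np.set_printoptions(precision=3,suppress=True)
s=status.sense();print(s['ee_pos'],s['tool_rot'],s['joints'])
p=snap('wrist','w1.png');print(p['vfov'],np.array(p['pose']))
import pickle;pickle.dump(p,open('w1.pkl','wb'))
for q,z in [('mould_center',.06),('cup_a',.085),('glue',.095),('clay',.012)]:
    for r in eyes.spot_in(p,q)[:2]:
        b=r['box'];print(q,round(r['score'],2),np.array(b),ray(p,b[0]+b[2]/2,b[1]+b[3]/2,z)[:2])
```

```text
[0.502 0.324 0.332] [0.    0.12  0.993 0.   ] [-0.724  0.39   0.112  1.49  -0.045  1.264  0.722]
63.73681599261883 [[ 0.238  0.92   0.31   0.422]
 [ 0.971 -0.225 -0.077  0.343]
 [-0.001  0.32  -0.948  0.474]
 [ 0.     0.     0.     1.   ]]
mould_center 0.96 [200.    0.   76.3  91. ] [0.372 0.331]
mould_center 0.87 [143.8 117.   72.5  47.1] [0.466 0.225]
cup_a 0.69 [181.9 245.2  45.1  59.7] [0.66  0.204]
glue 0.63 [281.3 190.5  37.2  50.3] [0.595 0.358]
clay 0.95 [243.2 234.2  29.9  34.2] [0.681 0.28 ]
```

View pics/w1.png

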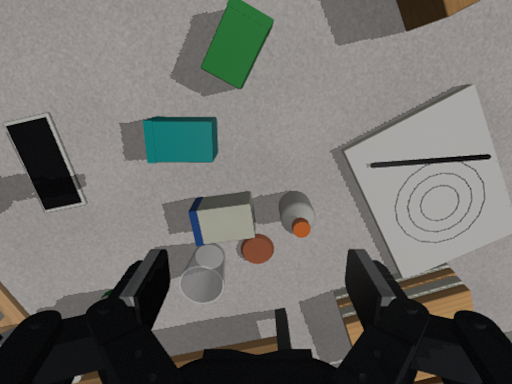

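The wrist view shows the mould at about (222,218) with its blue end to the left, the cup at (203,270), the glue at (297,212) and the clay at (257,249). Next I go over the clamp.

Request:
{"name": "servo_tool", "arguments": {"motion": [[0,-50,0,0,100],[0,-50,0,0,100],[0,-50,0,0,100],[0,-50,0,0,100],[0,-50,0,0,100],[0,-50,0,0,100],[0,-50,0,0,100],[0,-50,0,0,100],[0,-50,0,0,100],[0,-50,0,0,100]]}}

```text
time_s: 3.35
ee_pos: [0.501, -0.1743, 0.3312]
tool_rot: [0.0, 0.118, 0.993, 0.0]
ft_force: [0.8, 0.3, 0.6]
opening: 0.0853
grasp_force: 0.0
```

Run:
```python
from h import *
np.set_printoptions(precision=3,suppress=True)
s=status.sense();print(s['ee_pos'],s['tool_rot'],s['joints'])
p=snap('wrist','w2.png')
import pickle;pickle.dump(p,open('w2.pkl','wb'))
for q,z in [('jaw',.072),('cam',.054),('lever_grip',.12),('jig',.012),('cup_b',.085)]:
    for r in eyes.spot_in(p,q)[:2]:
        b=r['box'];print(q,round(r['score'],2),np.array(b),ray(p,b[0]+b[2]/2,b[1]+b[3]/2,z)[:2])
i=cv2.resize(p['image'],None,fx=1.55,fy=1.55,interpolation=cv2.INTER_CUBIC);cv2.imwrite('pics/w2b.png',i[:,:,::-1])
```

```text
[ 0.501 -0.174  0.331] [0.    0.118 0.993 0.   ] [ 0.016  0.291  0.317  1.66  -0.097  1.206  1.688]
jaw 0.65 [221.5 234.4  48.2  59.9] [ 0.663 -0.233]
cam 0.62 [188.7 129.3  71.7  83.7] [ 0.521 -0.228]
lever_grip 0.81 [187.8 126.9  74.8  83.3] [ 0.502 -0.215]
jig 0.97 [150.2 114.9 145.6 197.8] [ 0.599 -0.256]
jig 0.17 [508.4 128.4   3.6  34.4] [0.594 0.193]
cup_b 0.75 [491.1 180.1  20.9  40.5] [0.64  0.128]
cup_b 0.62 [143.3 238.6  36.6  39.7] [ 0.617 -0.345]
```

View pics/w2b.png

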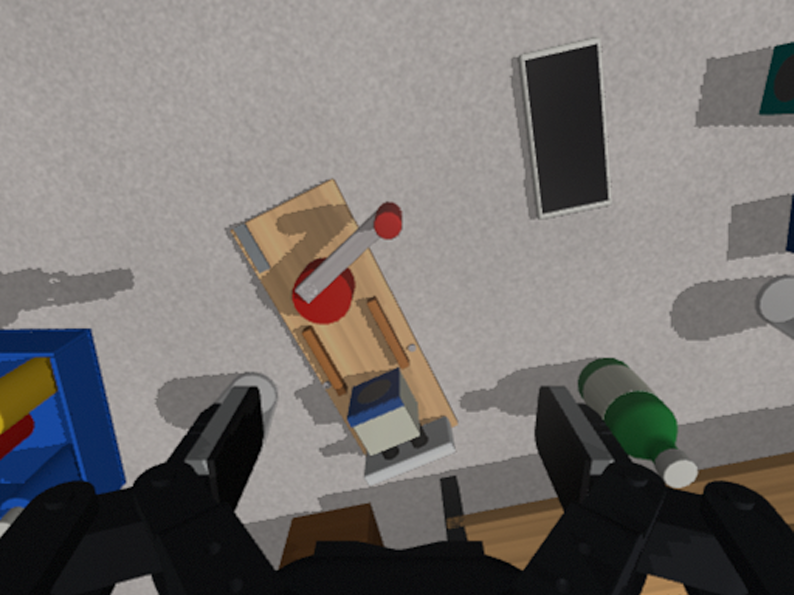

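The clamp runs from lower right (jaw at about (383,415)) to upper left (cam disc at (323,291)). The post top is at (388,218), so the lever is part way closed. I fit the clamp pose from its corners.

```bash
cat > fit.py <<'E'
from h import *
from scipy.optimize import least_squares
import pickle
np.set_printoptions(precision=4,suppress=True)
p=pickle.load(open('w2.pkl','rb'))
px=np.array([(333,180),(228,230),(457,420),(374,299),(307,331),(323,291),(388,217)])/1.55
M=np.array([(-150,57,12),(-150,-57,12),(150,57,12),(-19,37,26),(-19,-37,26),(-74,0,54)])/1e3
def W(x,m):
    c,s=np.cos(x[2]),np.sin(x[2]); return [x[0]+c*m[0]-s*m[1],x[1]+s*m[0]+c*m[1],m[2]]
def post(x): 
    a=np.pi-x[3]; return [-.074+.1*np.cos(a),.1*np.sin(a),.12]
r=lambda x: np.concatenate([np.subtract(proj(p,W(x,m)),q) for m,q in zip(list(M)+[post(x)],px)])
s=least_squares(r,[.6,-.255,.14,1.],loss='soft_l1')
print(s.x,s.fun)
x=s.x
print('bay',W(x,[.01,0,.042]),'cam',W(x,[-.074,0,.061]),'post',W(x,post(x)))
print('yaw deg',np.degrees(x[2]))
for a in np.arange(x[3],-.06,-.1): print(round(a,2),np.round(np.multiply(W(x,post([0,0,0,a])),1000)))
E
python3 fit.py
```

```text
[ 0.5998 -0.2501  0.2065  1.2509] [-0.3222 -4.6462  0.3491 -3.4369  0.9168  1.3387  0.4408  4.0167  1.5062
  2.33   -8.1553 -6.4297 -0.6796  0.6475]
bay [np.float64(0.6096316207826045), np.float64(-0.24804616684165004), 0.042] cam [np.float64(0.5274160086666205), np.float64(-0.26526804607691573), 0.061] post [np.float64(0.4771774730523712), np.float64(-0.17880366300888137), 0.12]
yaw deg 11.830808678187836
1.25 [ 477. -179.  120.]
1.15 [ 469. -184.  120.]
1.05 [ 461. -191.  120.]
0.95 [ 454. -198.  120.]
0.85 [ 447. -205.  120.]
0.75 [ 442. -213.  120.]
0.65 [ 437. -222.  120.]
0.55 [ 433. -232.  120.]
0.45 [ 430. -241.  120.]
0.35 [ 428. -251.  120.]
0.25 [ 428. -261.  120.]
0.15 [ 428. -271.  120.]
0.05 [ 429. -281.  120.]
-0.05 [ 431. -291.  120.]
```

```bash
sed -i 's/,(323,291),/,/; s/,(-74,0,54)\]/]/' fit.py; python3 fit.py|head -9
python3 - <<'E'
from h import *
import pickle
p=pickle.load(open('w2.pkl','rb'))
for u,v,z in [(388,217,.12),(305,296,.066),(333,180,.012),(228,230,.012),(457,420,.012),(374,299,.026),(307,331,.026)]:print(np.round(ray(p,u/1.55,v/1.55,z),4))
E
```

```text
[ 0.5978 -0.2504  0.2043  1.2672] [-0.6727 -6.0002 -0.1675 -4.853   0.3603  0.5299 -0.0375  2.9018  0.9368
  1.174  -0.1293  0.1202]
bay [np.float64(0.6076240339612817), np.float64(-0.24838424914722335), 0.042] cam [np.float64(0.5253702722547102), np.float64(-0.2654229898612124), 0.061] post [np.float64(0.47673859784831185), np.float64(-0.17804473029723356), 0.12]
yaw deg 11.703209724598652
1.27 [ 477. -178.  120.]
1.17 [ 468. -183.  120.]
1.07 [ 460. -189.  120.]
0.97 [ 453. -196.  120.]
0.87 [ 447. -204.  120.]
[ 0.4766 -0.1779  0.12  ]
[ 0.5367 -0.2709  0.066 ]
[ 0.4478 -0.2264  0.012 ]
[ 0.4695 -0.339   0.012 ]
[ 0.732  -0.1646  0.012 ]
[ 0.5672 -0.2168  0.026 ]
[ 0.5845 -0.2913  0.026 ]
```

Run:
```python
import cv2
i=cv2.imread('pics/w2.png')[100:320,130:320]
cv2.imwrite('pics/w2c.png',cv2.resize(i,None,fx=2.7,fy=2.7,interpolation=cv2.INTER_CUBIC))
```

```text
(no output)
```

View pics/w2c.png

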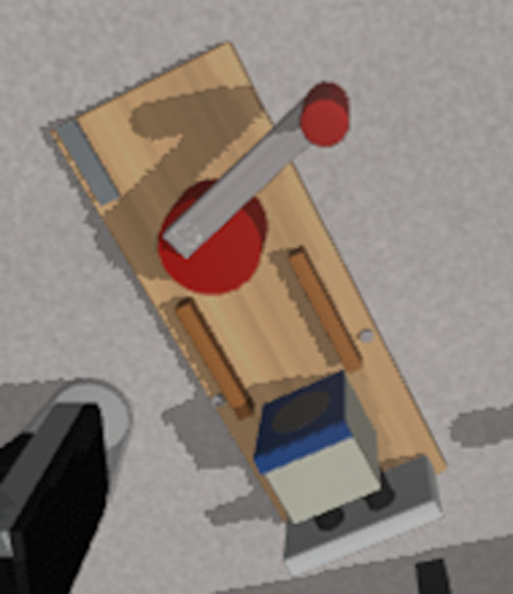

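```bash
sed -i 's#^px=.*#px=np.array([(228,41),(42,128),(446,468),(295,251),(182,304),(254,464),(349,431),(296,522),(380,487),(324,121)])/2.7+[130,100]#; s#^M=.*#M=np.array([(-150,57,12),(-150,-57,12),(150,57,12),(-19,37,26),(-19,-37,26),(55,-28,72),(55,28,72),(103,-28,72),(103,28,72)])/1e3#' fit.py; python3 fit.py
```

```text
[ 0.6035 -0.2513  0.213   1.2707] [-0.7223 -0.9574  1.5644  0.5439  0.7461  0.4861  2.1818  6.1706  2.1279
  5.6597 -0.6447 -2.7338 -2.2415 -4.7753 -1.7159 -0.0279  0.0161 -0.5066
 -0.1578  0.149 ]
bay [np.float64(0.6132442407828763), np.float64(-0.24915841343713296), 0.042] cam [np.float64(0.5311420712303652), np.float64(-0.26691323685981727), 0.061] post [np.float64(0.4820594317354651), np.float64(-0.17978749726345178), 0.12]
yaw deg 12.202470774320775
1.27 [ 482. -180.  120.]
1.17 [ 474. -185.  120.]
1.07 [ 466. -191.  120.]
0.97 [ 459. -198.  120.]
0.87 [ 452. -206.  120.]
0.77 [ 446. -214.  120.]
0.67 [ 441. -223.  120.]
0.57 [ 437. -232.  120.]
0.47 [ 434. -241.  120.]
0.37 [ 432. -251.  120.]
0.27 [ 431. -261.  120.]
0.17 [ 431. -271.  120.]
0.07 [ 432. -281.  120.]
-0.03 [ 434. -291.  120.]
```

```bash
cat >> fit.py <<'E'
print('---')
R=np.array([ray(p,*q,m[2]) for q,m in zip(px,M)]);print(R)
for i,j in [(0,1),(0,2),(3,4),(5,6),(7,8),(5,7),(6,8)]: print(i,j,np.linalg.norm(R[i]-R[j]),np.linalg.norm(M[i]-M[j]))
x2=least_squares(lambda x: np.concatenate([np.subtract(W(x,m),r)[:2] for m,r in zip(M,R)]),[.6,-.255,.2]).x
print(x2,1000*np.array([np.subtract(W(x2,m),r)[:2] for m,r in zip(M,R)]))
print(p['cx'],p['cy'],[k for k in p])
E
python3 fit.py|sed -n '/---/,$p'
```

```text
---
[[ 0.4464 -0.2266  0.012 ]
 [ 0.4676 -0.3407  0.012 ]
 [ 0.7368 -0.1649  0.012 ]
 [ 0.5665 -0.2198  0.026 ]
 [ 0.5827 -0.2919  0.026 ]
 [ 0.668  -0.2674  0.072 ]
 [ 0.6599 -0.2109  0.072 ]
 [ 0.7107 -0.2543  0.072 ]
 [ 0.6991 -0.2024  0.072 ]]
0 1 0.11602831315868707 0.114
0 2 0.2968830527237743 0.3
3 4 0.0738076215922126 0.074
5 6 0.05698097950949893 0.056
7 8 0.05323241663370932 0.056
5 7 0.04471664465249518 0.047999999999999994
6 8 0.04010810305720501 0.047999999999999994
[ 0.6027 -0.2513  0.2119] [[-2.2815 -0.4791]
 [ 0.4875  2.1444]
 [ 0.6094  0.9073]
 [ 9.8434  0.7406]
 [ 9.2493  0.4131]
 [-5.5855  0.2602]
 [-9.3202 -1.4027]
 [-1.4297 -2.693 ]
 [-1.5727  0.1091]]
257.11454297999296 189.1789821884774 ['image', 'vfov', 'cx', 'cy', 'pose', 'shot']
```

```bash
sed -i 's/(-19,37,26),(-19,-37,26)/(-29,37,26),(-29,-37,26)/; s/(55,-28,72),(55,28,72)/(64,-28,72),(64,28,72)/' fit.py
python3 fit.py
```

```text
[ 0.6031 -0.2512  0.2099  1.2697] [-0.4042 -1.2429  1.7285  0.0702  0.545   0.4833 -0.6741  0.4867 -0.9951
  0.0938  1.9802  1.7077  0.297  -0.0895 -1.9348 -0.193  -0.1521 -0.59
  0.1296 -0.1218]
bay [np.float64(0.6128952765308371), np.float64(-0.24911274702625327), 0.042] cam [np.float64(0.5307389447117197), np.float64(-0.26661523662136727), 0.061] post [np.float64(0.4818327767954961), np.float64(-0.17939031621584248), 0.12]
yaw deg 12.026435417191303
1.27 [ 482. -179.  120.]
1.17 [ 473. -185.  120.]
1.07 [ 465. -191.  120.]
0.97 [ 458. -198.  120.]
0.87 [ 452. -205.  120.]
0.77 [ 446. -214.  120.]
0.67 [ 441. -222.  120.]
0.57 [ 437. -231.  120.]
0.47 [ 434. -241.  120.]
0.37 [ 432. -251.  120.]
0.27 [ 431. -261.  120.]
0.17 [ 431. -271.  120.]
0.07 [ 432. -281.  120.]
-0.03 [ 434. -290.  120.]
---
[[ 0.4464 -0.2266  0.012 ]
 [ 0.4676 -0.3407  0.012 ]
 [ 0.7368 -0.1649  0.012 ]
 [ 0.5665 -0.2198  0.026 ]
 [ 0.5827 -0.2919  0.026 ]
 [ 0.668  -0.2674  0.072 ]
 [ 0.6599 -0.2109  0.072 ]
 [ 0.7107 -0.2543  0.072 ]
 [ 0.6991 -0.2024  0.072 ]]
0 1 0.11602831315868707 0.114
0 2 0.2968830527237743 0.3
3 4 0.0738076215922126 0.074
5 6 0.05698097950949893 0.056
7 8 0.05323241663370932 0.056
5 7 0.04471664465249518 0.03899999999999999
6 8 0.04010810305720501 0.03899999999999999
[ 0.6029 -0.2512  0.2116] [[-2.0597 -0.3798]
 [ 0.6751  2.2363]
 [ 0.8507  0.9165]
 [ 0.2907 -1.3007]
 [-0.3256 -1.633 ]
 [ 3.4234  2.1823]
 [-0.2944  0.523 ]
 [-1.2171 -2.6752]
 [-1.3432  0.1305]]
257.11454297999296 189.1789821884774 ['image', 'vfov', 'cx', 'cy', 'pose', 'shot']
```

Request:
{"name": "servo_tool", "arguments": {"motion": [[-11,-2,-45,0,100],[-10,-2,-45,0,100],[0,0,-45,0,100],[0,0,-45,0,80],[0,0,-45,0,80],[0,0,-28,0,60],[0,0,0,0,20],[0,0,0,0,10],[0,0,0,0,10],[0,0,0,0,10]], "newtons": 40}}

```text
time_s: 4.65
ee_pos: [0.4807, -0.1777, 0.0794]
tool_rot: [0.001, 0.119, 0.993, 0.0]
ft_force: [1.4, 1.7, -5.7]
opening: 0.0212
grasp_force: 40.6
```

Request:
{"name": "servo_tool", "arguments": {"motion": [[-9,-6,0,0,10],[-8,-6,0,0,10],[-7,-7,0,0,10],[-6,-8,0,0,10],[-6,-8,0,0,10],[-5,-8,0,0,10],[-4,-9,0,0,10],[-3,-10,0,0,10],[-2,-10,0,0,10],[-1,-10,0,0,10]]}}

```text
time_s: 5.65
ee_pos: [0.4278, -0.2592, 0.0791]
tool_rot: [-0.001, 0.119, 0.993, 0.001]
ft_force: [-12.7, 7.4, 5.3]
opening: 0.0209
grasp_force: 41.7
```

Request:
{"name": "servo_tool", "arguments": {"motion": [[0,-10,0,0,10],[1,-10,0,0,10],[1,-5,0,0,10],[1,-5,0,0,10],[0,0,0,0,10]]}}

```text
time_s: 6.15
ee_pos: [0.4304, -0.2857, 0.0789]
tool_rot: [-0.002, 0.119, 0.993, 0.003]
ft_force: [-7.0, 19.8, 12.3]
opening: 0.0207
grasp_force: 42.9
```

Request:
{"name": "servo_tool", "arguments": {"motion": [[0,3,0,0,70],[0,0,0,0,100],[0,0,30,0,100],[0,0,45,0,100],[0,0,45,0,100],[0,10,45,-0.14,100],[15,45,15,-0.14,100],[15,46,0,-0.14,100],[15,46,0,-0.14,100],[15,46,0,-0.14,100]]}}

```text
time_s: 7.15
ee_pos: [0.4906, -0.1022, 0.2587]
tool_rot: [0.002, 0.445, 0.896, 0.0]
ft_force: [0.4, -0.8, -0.0]
opening: 0.0854
grasp_force: 0.0
```

Request:
{"name": "servo_tool", "arguments": {"motion": [[15,46,0,-0.14,100],[15,46,0,-0.14,100],[15,46,0,-0.14,100],[15,46,0,-0.14,100],[15,46,0,-0.14,100],[15,46,0,0,100],[15,46,0,0,100],[15,46,0,0,100],[10,40,0,0,100],[0,0,0,0,100]]}}

```text
time_s: 8.15
ee_pos: [0.6194, 0.3122, 0.2565]
tool_rot: [-0.001, 0.719, 0.695, 0.001]
ft_force: [-0.3, 0.2, -0.8]
opening: 0.0857
grasp_force: 0.0
```

Run:
```python
from h import *
np.set_printoptions(precision=3,suppress=True)
s=status.sense();print(s['ee_pos'],s['tool_rot'],s['joints'])
p=snap('wrist','w3.png')
import pickle;pickle.dump(p,open('w3.pkl','wb'))
for q,z in [('mould_center',.06),('cup_a',.085),('glue',.095),('clay',.012)]:
    for r in eyes.spot_in(p,q)[:2]:
        b=r['box'];print(q,round(r['score'],2),np.array(b),ray(p,b[0]+b[2]/2,b[1]+b[3]/2,z)[:2])
i=cv2.resize(p['image'],None,fx=1.55,fy=1.55,interpolation=cv2.INTER_CUBIC);cv2.imwrite('pics/w3b.png',i[:,:,::-1])
t=snap('top','t2.png')
```

```text
[0.619 0.312 0.257] [-0.001  0.719  0.695  0.001] [-0.787  0.629  0.477  1.356 -0.294  1.224 -0.324]
mould_center 0.95 [111.6 185.7  63.5  81.1] [0.479 0.237]
mould_center 0.64 [217.7 165.1  49.5  84.9] [0.6   0.257]
cup_a 0.98 [284.  218.6  53.2  66.7] [0.677 0.21 ]
cup_a 0.74 [282.2 154.   44.   42. ] [0.668 0.302]
glue 0.59 [232.9  94.4  43.9  52. ] [0.618 0.361]
clay 0.66 [284.3 156.9  42.3  42.7] [0.681 0.276]
clay 0.47 [218.2 168.2  52.3  85.2] [0.599 0.233]
```

View pics/w3b.png

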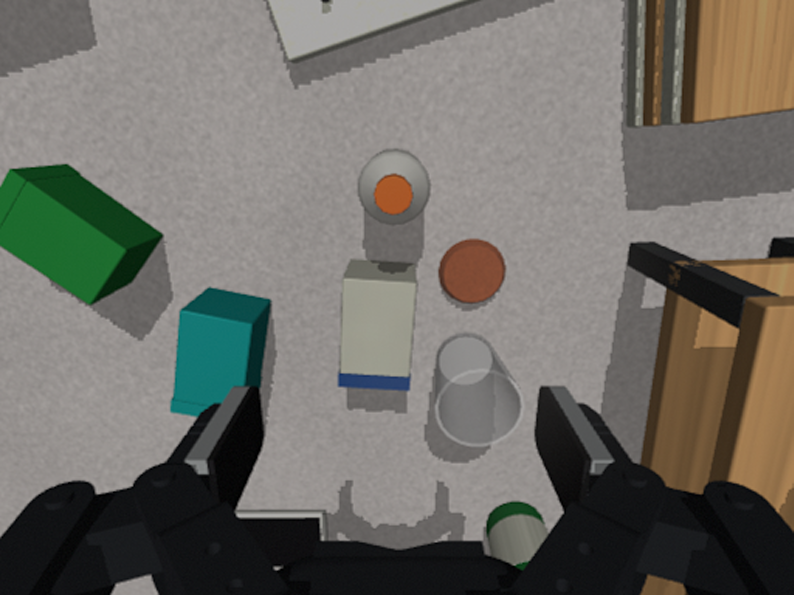

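The mould's top face has corners near (344,275), (416,281), (410,389) and (338,385). The cup at (478,405) stands beside the blue half, the clay at (472,271) is beside the plain half, and the glue is at (393,190).

Run:
```python
from h import *
import pickle
np.set_printoptions(precision=4,suppress=True)
p=pickle.load(open('w3.pkl','rb'))
P=np.array([ray(p,u/1.55,v/1.55,.06) for u,v in [(344,275),(416,281),(410,389),(338,385)]]);print(P)
print([np.linalg.norm(P[i]-P[i-1]) for i in range(4)])
c=P.mean(0);d=P[2]+P[3]-P[0]-P[1];print('c',c,'yaw',np.degrees(np.arctan2(d[1],d[0])));e=P[0]+P[3]-P[1]-P[2];print(np.degrees(np.arctan2(e[1],e[0])))
s=status.sense();w,x,y,z=s['tool_rot'];print('tool y',np.degrees(np.arctan2(1-2*(x*x+z*z),2*(x*y-w*z))))
print('clay',ray(p,472/1.55,271/1.55,.012),'cup base',ray(p,466/1.55,360/1.55,.0),'cup rim',ray(p,478/1.55,407/1.55,.085))
```

```text
[[0.5781 0.295  0.06  ]
 [0.631  0.2886 0.06  ]
 [0.6241 0.1985 0.06  ]
 [0.5668 0.2041 0.06  ]]
[np.float64(0.09166460908525281), np.float64(0.0532687881895364), np.float64(0.09036895513739822), np.float64(0.057523929034065356)]
c [0.6    0.2465 0.06  ] yaw -95.71118511513373
173.76088795090257
tool y -2.5821144858666796
clay [0.6794 0.2809 0.012 ] cup base [0.6769 0.1924 0.    ] cup rim [0.6745 0.1958 0.085 ]
```

Request:
{"name": "servo_tool", "arguments": {"motion": [[-9,-23,-10,-0.056,100],[-8,-23,-20,0,100],[0,0,-35,0,100],[0,0,-35,0,100],[0,0,-35,0,100],[0,0,-30,0,100],[0,0,-10,0,100],[0,0,0,0,100]], "newtons": 60}}

```text
time_s: 9.25
ee_pos: [0.6021, 0.2575, 0.0819]
tool_rot: [-0.0, 0.741, 0.671, -0.001]
ft_force: [-0.1, -0.5, -0.1]
opening: 0.0853
grasp_force: 0.0
```

Run:
```python
from h import *
s=status.sense();print(s['ee_pos'],s['joints'])
p=snap('wrist')
i=cv2.resize(p['image'],None,fx=1.55,fy=1.55,interpolation=cv2.INTER_CUBIC);cv2.imwrite('pics/w4b.png',i[:,:,::-1])
```

```text
[0.60209267 0.25749872 0.08185925] [-0.71771684  0.73734688  0.41783665  1.66653409 -0.38150196  0.82142919
 -0.23271615]
```

View pics/w4b.png

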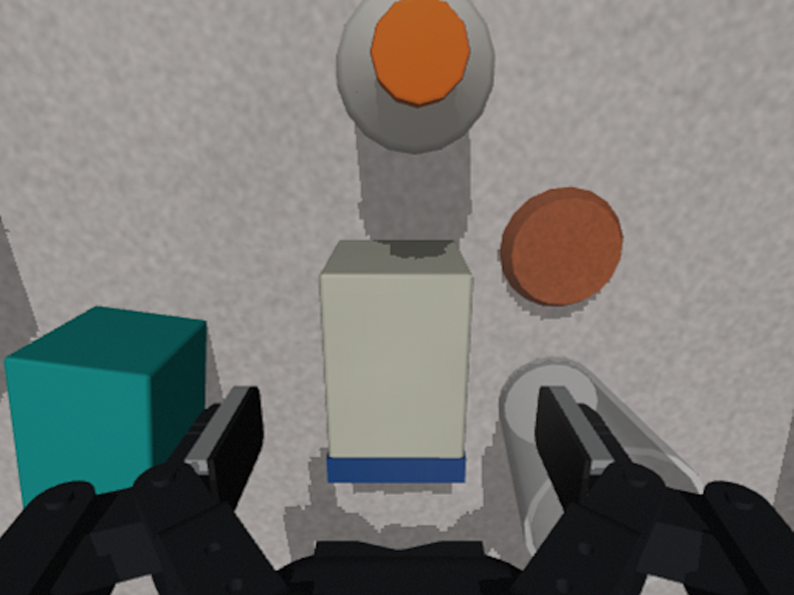

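The tool is aligned: the mould is centred between the fingers at u≈397 and square in the image. I shift 10 mm towards the plain end, away from the cup, then descend and grip.

Request:
{"name": "servo_tool", "arguments": {"motion": [[0,11,0,0,100],[0,0,-15,0,100],[0,0,-15,0,100],[0,0,-15,0,100],[0,0,-14,0,100],[0,0,0,0,80],[0,0,0,0,50],[0,0,0,0,50],[0,0,0,0,50],[0,0,0,0,50]], "newtons": 70}}

```text
time_s: 10.3
ee_pos: [0.6025, 0.2695, 0.0236]
tool_rot: [-0.0, 0.741, 0.671, 0.0]
ft_force: [0.0, 0.3, -3.7]
opening: 0.055
grasp_force: 74.8
```

Request:
{"name": "servo_tool", "arguments": {"motion": [[0,0,5,0,50],[0,0,15,0,50],[0,0,30,0,50],[0,0,35,0,50],[0,0,35,0,50],[0,0,35,0,50],[0,0,30,0,50],[0,0,0,0,50]]}}

```text
time_s: 11.1
ee_pos: [0.6048, 0.2697, 0.2144]
tool_rot: [0.001, 0.741, 0.671, 0.004]
ft_force: [0.4, -0.2, -3.9]
opening: 0.055
grasp_force: 75.6
```

Request:
{"name": "servo_tool", "arguments": {"motion": [[-2,-20,0,0.1,50],[-3,-35,0,0.12,50],[-3,-35,0,0.12,50],[-3,-35,0,0.12,50],[-3,-35,0,0.12,50],[-3,-35,0,0.12,50],[0,-35,0,0.12,50],[0,-35,0,0.12,50],[0,-35,0,0.12,50],[0,-35,0,0.12,50]]}}

```text
time_s: 12.1
ee_pos: [0.5845, -0.0669, 0.2079]
tool_rot: [-0.001, 0.24, 0.971, -0.0]
ft_force: [0.5, -0.4, -4.0]
opening: 0.0554
grasp_force: 75.4
```

Request:
{"name": "servo_tool", "arguments": {"motion": [[0,-35,0,0.12,50],[0,-35,0,0.12,50],[0,-35,0,0.12,50],[0,-35,0,0.12,50],[0,-30,-20,0.115,50],[0,-18,-20,0.1,50],[0,0,-20,0,50],[0,0,-10,0,50],[0,0,0,0,50]]}}

```text
time_s: 13.0
ee_pos: [0.5842, -0.2525, 0.1366]
tool_rot: [-0.002, -0.103, 0.995, 0.001]
ft_force: [-0.5, -0.2, -4.8]
opening: 0.0552
grasp_force: 75.3
```

Run:
```python
from h import *
np.set_printoptions(precision=4,suppress=True)
s=status.sense();w,x,y,z=s['tool_rot'];print(s['ee_pos'],s['joints'],'tool y',np.degrees(np.arctan2(1-2*(x*x+z*z),2*(x*y-w*z))))
p=snap('wrist')
import pickle;pickle.dump(p,open('w5.pkl','wb'))
i=cv2.resize(p['image'],None,fx=1.55,fy=1.55,interpolation=cv2.INTER_CUBIC);cv2.imwrite('pics/w5b.png',i[:,:,::-1])
```

```text
[ 0.5842 -0.2525  0.1366] [ 0.3369  0.6086 -0.004   1.6578  0.0026  0.8791  2.1084] tool y 101.78237924555947
```

View pics/w5b.png

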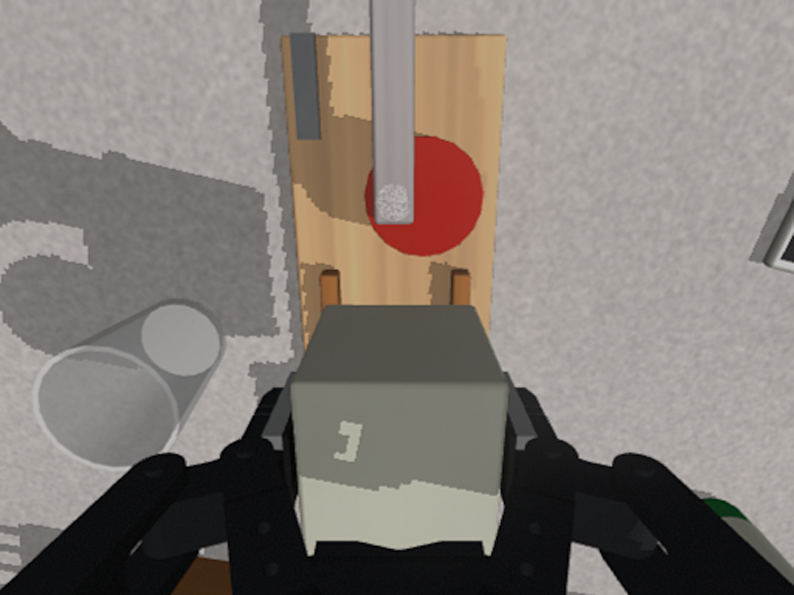

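The lever is fully open and the mould hangs upright above the bay. The cheek ends are at (331,272) and (461,272), and the mould's rear top edge runs from 294 to 507 at row 380.

Run:
```python
from h import *
import pickle
np.set_printoptions(precision=4,suppress=True)
p=pickle.load(open('w5.pkl','rb'))
R=lambda u,v,z: ray(p,u/1.55,v/1.55,z)
a,b=R(331,272,.026),R(461,272,.026);A,B=R(286,37,.012),R(505,36,.012);E,F=R(294,381,.173),R(507,381,.173)
for P,Q in((a,b),(A,B),(E,F)):
    d=Q-P;print((P+Q)/2,np.linalg.norm(d),'yaw',np.degrees(np.arctan2(-d[0],d[1])))
t=np.radians(12);X=np.array([np.cos(t),np.sin(t)]);Y=np.array([-X[1],X[0]])
print('bay from cheeks',((a+b)/2)[:2]+.039*X,'from corners',((A+B)/2)[:2]+.16*X)
bay=np.array([.613,-.249])
for P in((a+b)/2,(A+B)/2,(E+F)/2,R(393,203,.066)):print('rel bay xy mm',1000*(P[:2]-bay)@np.array([X,Y]).T)
```

```text
[ 0.5743 -0.257   0.026 ] 0.07122940047748108 yaw 11.770648832742154
[ 0.459  -0.2812  0.012 ] 0.10905041096198334 yaw 12.023323736807502
[ 0.5604 -0.2581  0.173 ] 0.052711108817097244 yaw 11.75978147282403
bay from cheeks [ 0.6124 -0.2489] from corners [ 0.6155 -0.2479]
rel bay xy mm [-39.5315   0.2471]
rel bay xy mm [-157.3437    0.5704]
rel bay xy mm [-53.3048   2.0686]
rel bay xy mm [-82.4635  -0.6709]
```

Request:
{"name": "servo_tool", "arguments": {"motion": [[3,-1,-15,0.003,50],[0,0,-20,0,50],[0,0,-20,0,50],[0,0,-15,0,50],[0,0,-12,0,50],[0,0,-10,0,50],[0,0,-4,0,50],[0,0,-2,0,50],[0,0,0,0,50],[0,0,0,0,50]]}}

```text
time_s: 14.05
ee_pos: [0.5889, -0.2547, 0.041]
tool_rot: [0.0, -0.104, 0.995, -0.0]
ft_force: [0.6, -0.3, -4.0]
opening: 0.0556
grasp_force: 75.4
```

Request:
{"name": "servo_tool", "arguments": {"motion": [[-2,0,-2,0,50],[0,0,-1,0,50],[0,0,-1,0,50],[0,0,-1,0,50],[0,0,0,0,50],[0,0,0,0,50]]}}

```text
time_s: 14.65
ee_pos: [0.5865, -0.2545, 0.0356]
tool_rot: [0.0, -0.104, 0.995, -0.0]
ft_force: [-1.3, 0.4, -1.9]
opening: 0.0549
grasp_force: 75.5
```

Force is starting to unload, so the mould is on the floor. I lower it 0.5 mm more and release.

Request:
{"name": "servo_tool", "arguments": {"motion": [[0,0,-0.5,0,50],[0,0,0,0,50],[0,0,0,0,75],[0,0,0,0,82],[0,0,0,0,82],[0,0,15,0,82],[0,0,30,0,82],[0,0,30,0,82],[0,0,30,0,82],[0,0,0,0,82]]}}

```text
time_s: 15.65
ee_pos: [0.5889, -0.2556, 0.1455]
tool_rot: [0.004, -0.104, 0.995, -0.002]
ft_force: [-0.2, -0.7, 0.4]
opening: 0.0698
grasp_force: 0.0
```

Run:
```python
from h import *
p=snap('wrist')
i=cv2.resize(p['image'],None,fx=1.55,fy=1.55,interpolation=cv2.INTER_CUBIC);cv2.imwrite('pics/w6b.png',i[:,:,::-1])
import pickle;pickle.dump(p,open('w6.pkl','wb'))
```

```text
(no output)
```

View pics/w6b.png

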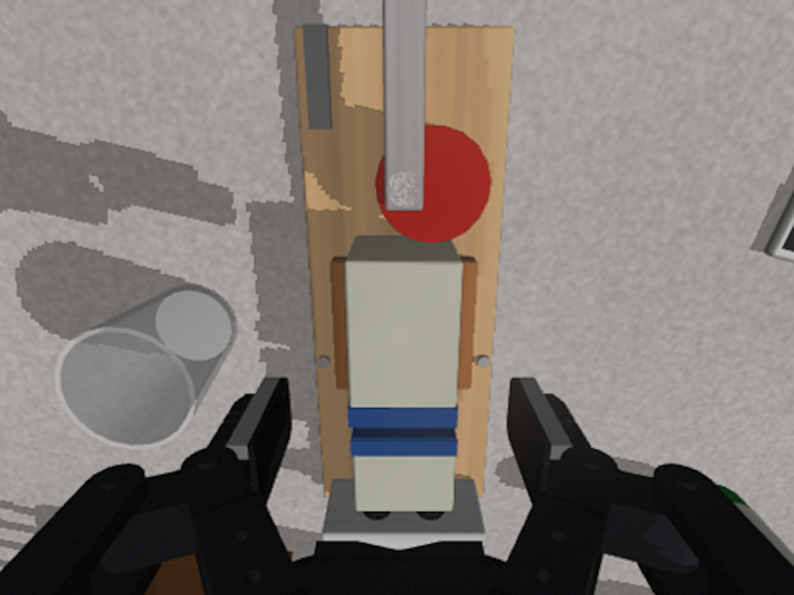

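Blue faces blue with about a 7 mm gap, square between the cheeks and let go, with the lever still open. Now to the lever post.

Request:
{"name": "servo_tool", "arguments": {"motion": [[-30,-6,20,0,82],[-42,-8,5,0,82],[-42,-8,0,0,82],[-42,-8,0,0,82],[0,0,0,0,82],[0,0,-35,0,82],[0,0,-35,0,82],[0,0,-20,0,82],[0,0,0,0,82]]}}

```text
time_s: 16.6
ee_pos: [0.4291, -0.2833, 0.0724]
tool_rot: [-0.002, -0.104, 0.995, 0.002]
ft_force: [0.5, -0.6, 0.6]
opening: 0.0699
grasp_force: 0.0
```

Request:
{"name": "servo_tool", "arguments": {"motion": [[2,-1,6,0,60],[0,0,0,0,20],[0,0,0,0,10],[0,0,0,0,10],[0,0,0,0,10],[0,0,0,0,10]], "newtons": 60}}

```text
time_s: 17.2
ee_pos: [0.4332, -0.286, 0.0823]
tool_rot: [0.001, -0.104, 0.995, -0.001]
ft_force: [-0.5, -0.7, 8.8]
opening: 0.0207
grasp_force: 58.2
```

Run:
```python
import numpy as np
c=np.array([531,-266.5]);l=None
for a in np.arange(0,1.66,.1):
    t=np.pi+.2095-a;q=c+100*np.array([np.cos(t),np.sin(t)]);print(round(a,1),q.round(1),None if l is None else (q-l).round(1));l=q
```

```text
0.0 [ 433.2 -287.3] None
0.1 [ 431.6 -277.4] [-1.6  9.9]
0.2 [ 431.  -267.4] [-0.6 10. ]
0.3 [ 431.4 -257.5] [ 0.4 10. ]
0.4 [ 432.8 -247.6] [1.4 9.9]
0.5 [ 435.2 -237.9] [2.4 9.7]
0.6 [ 438.5 -228.4] [3.3 9.4]
0.7 [ 442.8 -219.4] [4.3 9. ]
0.8 [ 447.9 -210.8] [5.1 8.6]
0.9 [ 453.9 -202.8] [6. 8.]
1.0 [ 460.7 -195.4] [6.7 7.4]
1.1 [ 468.1 -188.8] [7.4 6.7]
1.2 [ 476.2 -182.9] [8.1 5.9]
1.3 [ 484.8 -177.8] [8.6 5.1]
1.4 [ 493.9 -173.6] [9.1 4.2]
1.5 [ 503.3 -170.4] [9.5 3.2]
1.6 [ 513.1 -168.1] [9.7 2.3]
```

Request:
{"name": "servo_tool", "arguments": {"motion": [[-1.5,10,0,-0.1,10],[-0.5,10,0,-0.1,10],[0.5,10,0,-0.1,10],[1.5,10,0,-0.1,10],[2.5,10,0,-0.1,10],[3.5,9.5,0,-0.1,10],[4.5,9,0,-0.1,10],[5,8.5,0,-0.1,10],[6,8,0,-0.1,10],[6.5,7.5,0,-0.1,10]]}}

```text
time_s: 18.2
ee_pos: [0.4612, -0.1934, 0.0823]
tool_rot: [0.001, 0.387, 0.922, -0.0]
ft_force: [-1.3, -3.2, 6.7]
opening: 0.0206
grasp_force: 58.7
```

Request:
{"name": "servo_tool", "arguments": {"motion": [[7.5,6.5,0,-0.1,10],[8,6,0,-0.1,10],[8.5,5,0,-0.1,10],[9,4,0,-0.1,10],[9.5,3,0,-0.05,10],[5,1,0,0,10],[5,1,0,0,10],[0,0,0,0,10],[0,0,0,0,10]]}}

```text
time_s: 19.1
ee_pos: [0.5101, -0.1657, 0.0821]
tool_rot: [-0.002, 0.582, 0.813, 0.0]
ft_force: [-13.4, 3.7, 21.4]
opening: 0.0208
grasp_force: 60.2
```

Run:
```python
from h import *
s=status.sense();d=s['ee_pos'][:2]-np.array([.531,-.2665]);print(np.pi+.2095-np.arctan2(d[1],d[0]),np.hypot(*d))
```

```text
1.5759788610143701 0.1029904519993843
```

Request:
{"name": "servo_tool", "arguments": {"motion": [[3,0,0,0,10],[0,0,0,0,10],[0,0,0,0,10]]}}

```text
time_s: 19.4
ee_pos: [0.5143, -0.1655, 0.082]
tool_rot: [-0.002, 0.582, 0.813, 0.001]
ft_force: [-9.2, 4.1, 15.4]
opening: 0.0208
grasp_force: 59.6
```

Request:
{"name": "servo_tool", "arguments": {"motion": [[0,0,0,0,50],[0,0,0,0,80],[0,0,0,0,80],[0,0,30,0,80],[0,0,40,0,80],[0,0,40,0,80],[-40,10,40,0,80],[-40,10,30,0,80],[0,0,0,0,80],[0,0,0,0,80]]}}

```text
time_s: 20.4
ee_pos: [0.4422, -0.1476, 0.2561]
tool_rot: [0.001, 0.581, 0.814, 0.001]
ft_force: [-0.4, 0.2, -0.8]
opening: 0.0684
grasp_force: 0.0
```

Run:
```python
from h import *
p=snap('wrist')
i=cv2.resize(p['image'][60:340,60:440],None,fx=2.1,fy=2.1,interpolation=cv2.INTER_CUBIC);cv2.imwrite('pics/w7b.png',i[:,:,::-1])
```

```text
(no output)
```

View pics/w7b.png

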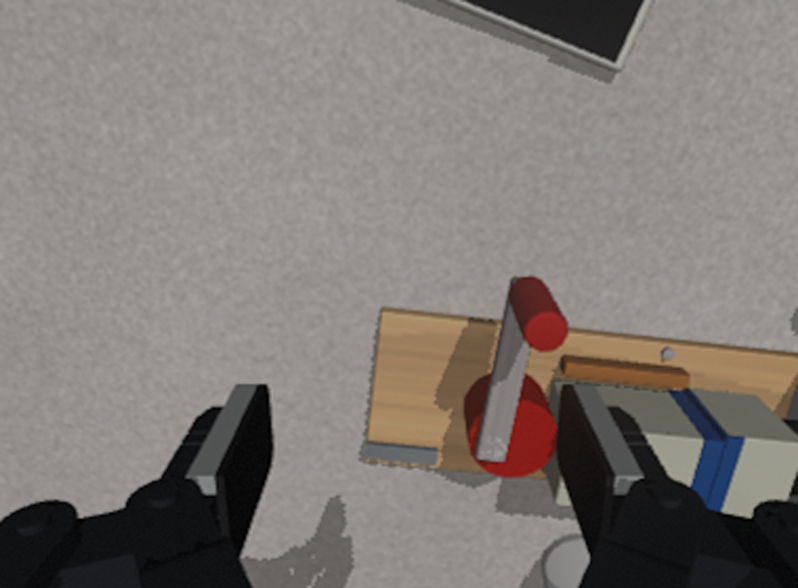

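The lever is perpendicular, in the locked position, and the blue faces meet at (715,440) with no gap. The robot is clear of everything, so I hand in.

```bash
python3 -c "
from workcell import robot
print(robot.hand_in())"
```

```text
the job is handed in; nothing more can be done
None
```

The job is handed in at about 20 s of the 72 s: the lever was opened, the mould half was set down in the bay and released, and the lever was turned to its locked end; the last picture shows the blue faces tight together, but no verdict was returned.

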